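# Set the flat of a filter against the alignment bar

## Robot

A 6-joint arm with a two-finger parallel gripper is mounted at the origin on the work surface; the furniture and walls round the work are solid. World frame = base frame: x ahead of the robot, y to its left, z up, the work surface at z = 0. Lengths are in m, angles in rad, forces in N, time in s.
With the tool pointing down it reaches from about 0.4 to 0.825 m from the base axis. Payload 7 kg.
Tool frame: the origin (TCP) lies midway between the tips of the shut fingers; the grasp point (between the pads) lies hold_point_z behind it (hold_point_z is the distance from the TCP to the grasp point, in m); z points along the fingers, y is the line along which they close (so a half turn about z gives the same grasp; the last joint's range is limited). The gripper opens to 88 mm and grips with 3 to 60 N. Pads are 19 mm wide; open, the fingers measure 130 mm over their backs; the gripper's body (78 mm by 193 mm) begins 47 mm behind the grasp point.
Start: joints at [-0.947, 0.359, 0.012, 0, -1.224, -0.288], TCP at [0.222, -0.637, 0.227] pointing down, gripper open.
Joint ranges: [-3.07, 3.07], [-1.43, 2.12], [-1.02, 1.25], [-3.03, 1.67], [-3.05, -0], [-3.03, 3.03]. Speed limits (rad/s): [2.39, 2.39, 3.01, 3.14, 3.14, 3.14].

## Interface

Orientations are given as [roll, pitch, yaw] about the fixed x, y, z axes, in that order (R = Rz(yaw) Ry(pitch) Rx(roll)).
In Python, from station import * gives the robot as it stands.
- The arm moves only by the tool apply_moves, never from a script. Its argument "steps" is a list of rows, each an object with "translation": the shift along the world's x, y, z scaled (see below), a list of three; "rotation": the turn, a rotation vector about the world's x, y, z scaled (see below), a list of three. A call has exactly 10 rows; each row is the pose to reach, as a shift and turn from the pose commanded when the call began; what a row does not reach only later rows make up. The controller multiplies each number of a shift by 250 mm and each number of a turn by 30 degrees. A row lasts 1/12 s, in which the tool goes at most 41.7 mm and 7.16 degrees, less where a joint would pass 70% of its speed; a pose out of reach is approached as far as the arm can. A call with a number of a shift or a turn outside -1 to 1 is refused whole. A call with a gripper value outside its range is refused whole. "jaw" is the closure, from -1 (fully open) to 1 (shut), so that 0 is half open, set as the call begins (left out, the last holds). The fingers move at their own pace and stop on an object; "newtons" is the grip in N (left out, the last holds). Time passes only in rows, so rows that repeat a pose let the fingers close, or fill a call up. It gives the time, the measured TCP pose, the force, the opening and the grip force at its end, in the units of the state.
- get_state(): the state, without advancing time (a new reading comes with each control period).
- grab_frame(name): name is "side" or "top"; returns the picture (384x512x3 uint8, blue, green, red); there is no depth.
- camera_model(name): a dict with "fx", "fy", "cx", "cy" (pixels), "xyz" and "rotation" of the camera in the world. Camera axes: x right, y down, z forward; pixel columns grow to the right and rows downward; lengths in m; the calibration is good to about 2 mm. A picture is of the moment at which its call begins. camera_model takes no time and is no camera call.
- job_done(): hands the job in; it is judged then, once.
The state is a dict: "t": time; "q": joint angles; "qd": joint speeds; "joint_efforts": joint torques, N m; "eef_pos": TCP position; "ee_rot": TCP orientation; "force": force on the tool from outside, world axes, zero at the start; "moment": the same for the moment, N m; "width": finger opening in m; "gripper_force": force on a finger pad.
Only numpy, scipy, OpenCV 4.12 (cv2) and the standard library are available. Lean on these libraries where they do the work, as an engineer would, in place of code of your own. Each camera call takes 0.05 s, during which the arm holds its last target. There are 200 camera calls.

## Task

Two ring-mounted filters lie on the wooden alignment plate: one has a straight flat cut into its edge, the other is fully round. Turn the one with the flat and slide it, without lifting it off the plate, until its flat lies flush against the raised bar along the plate's far side; then let go. Leave the fully round filter where it is.

Things in the scene. Friction and masses are not known exactly. Their poses are not given: they have to be found in the camera images.
- flat_filter: Loose dark metal ring round a grey glass, 60 mm across, 16 mm high, about 80 g, lying on the plate. Its edge is round (radius 30 mm) but for a straight flat 45 mm long, 20 mm from the centre. Origin: centre of the round edge, at the underside. x points squarely out through the flat, y along the flat, z up. Starts turned 40 to 86 degrees counter-clockwise (from above) from facing the bar.
- flat_mid (a point): Middle of the flat of flat_filter, at its lower edge: 20 mm from the filter's origin along its x; same axes. The filter can be taken from above with a finger at each end of its y axis (60 mm wide there).
- bar_face (a point): Middle of the lower edge of the bar's face towards the robot, level with the plate's top. x points squarely into the bar (away from the robot), y along the bar to the left, z up. Bar: aluminium, 240 mm long, 20 thick, 14 high above the plate. Plate: plywood, 8 mm thick, 260 mm along y, from 140 mm before this point (-x) to 20 mm behind it. Bar and plate are fixed.
- round_filter: The other loose filter: the same ring, 60 mm across and 16 mm high, but fully round. Origin: centre of its underside, z up. It lies on the plate, 110 to 140 mm along the bar from flat_filter, to its left or right; to be left alone.
Things that resemble listed ones, but are neither listed nor needed, are in the scene too. Leave any blue look-alike of the flat_filter alone.

How it is judged:
By the outcome, as a careful person would: the job done as asked, in the order asked, and still so for the second after the job is handed in, with the robot touching nothing.
It also fails if it takes over 40 s, if anything falls off the work surface, if the arm or the gripper's body presses on something with over 40 N, if the wrist force passes 120 N, or if a joint passes its speed limit or range.

## Working session

There is one attempt and no reset: what is moved stays moved. The work goes in short steps, Python scripts to look and compute and a tool call to move; the robot and the scene stay as the last step left them, time stands still between calls to the robot, and variables do not carry over. Pictures are saved under pics/ and viewed, at most 10 in all, crops included, and the job is handed in when it is done.

Besides the shell and the picture viewer there is one more tool, called after "Request:" by a JSON object that holds its "name" and its "arguments", one argument or row to a line. apply_moves: Moves the arm, as the interface text tells. Shifts and turns lie within -1 to 1; 1 stands for 250 mm of shift or 30 degrees of turn. Its arguments: {"type":"object","properties":{"steps":{"type":"array"},"jaw":{"type":"number"},"newtons":{"type":"number"}},"required":["steps"]}

```bash
mkdir -p pics; ls; python3 - <<'E'
from station import *
import cv2
for n in("top","side"):
    cv2.imwrite(f"pics/{n}0.png",grab_frame(n)); print(n,camera_model(n))
print(get_state())
try: print(hold_point_z)
except Exception as e: print(e)
E
```

```text
pics
top {'fx': 389.8770298962023, 'fy': 389.8770298962023, 'cx': 256.43285664706707, 'cy': 183.94690262121767, 'xyz': array([0.50004922, 0.02996723, 0.89519861]), 'rotation': array([-3.10945890e+00, -2.53563202e-03, -1.55697804e+00])}
side {'fx': 364.8440307389695, 'fy': 364.8440307389695, 'cx': 258.14267429148987, 'cy': 188.68049526047304, 'xyz': array([0.39688715, 0.71518269, 0.5199313 ]), 'rotation': array([-2.18525552, -0.00523047, -2.92583077])}
{'t': 0.1, 'q': array([-9.46851704e-01,  3.59321454e-01,  1.11599663e-02, -2.75700873e-04,
       -1.22408272e+00, -2.88098943e-01]), 'qd': array([ 0.0002723 , -0.00166554,  0.00286474,  0.00138917, -0.0005151 ,
       -0.00048523]), 'joint_efforts': array([-2.25878888e-03, -5.84162378e+01,  2.93750328e+01,  7.01553136e+00,
        1.01566533e-02, -4.22808864e-05]), 'eef_pos': array([ 0.2222854 , -0.63690214,  0.22572241]), 'ee_rot': array([ 3.14013080e+00, -1.62911301e-04, -2.80584073e+00]), 'force': array([ 0.20440014, -0.54648024, -0.3180591 ]), 'moment': array([ 0.00168307, -0.04923043,  0.07720293]), 'gripper_force': 0.0, 'width': 0.08769499670169369}
0.0188
```

View pics/top0.png

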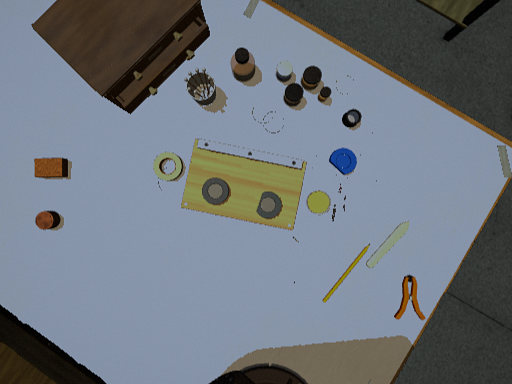

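View pics/side0.png

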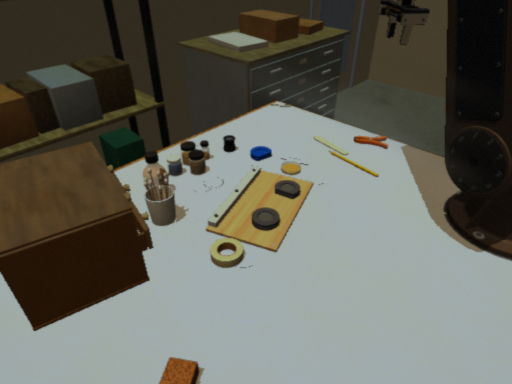

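Candidates in the top view: a grey ring at (215,191), a grey ring at (269,206) and a blue look-alike at (343,160). The ring at (269,206) seems to have the flat on its lower right. I'll check this in an enlarged view, rectified to world axes at the ring-top height.

```bash
cat > h.py <<'E'
import numpy as np, cv2
from scipy.spatial.transform import Rotation as Ro
from station import *
def proj(n,P):
    m=camera_model(n); R=Ro.from_euler('xyz',m['rotation']).as_matrix()
    c=(np.atleast_2d(P)-m['xyz'])@R
    return np.c_[m['fx']*c[:,0]/c[:,2]+m['cx'], m['fy']*c[:,1]/c[:,2]+m['cy']]
def rect(img,n,z,x0,x1,y0,y1,s=2500):
    """world window at height z; image up=+x, left=+y; s px per m"""
    W,H=int((y1-y0)*s),int((x1-x0)*s)
    w=np.array([[x1,y1,z],[x1,y0,z],[x0,y0,z],[x0,y1,z]])
    M=cv2.getPerspectiveTransform(np.float32([[0,0],[W,0],[W,H],[0,H]]),np.float32(proj(n,w)))
    return cv2.warpPerspective(img,M,(W,H),flags=cv2.INTER_CUBIC|cv2.WARP_INVERSE_MAP)
def unproj(n,uv,z):
    m=camera_model(n); R=Ro.from_euler('xyz',m['rotation']).as_matrix()
    uv=np.atleast_2d(uv).astype(float)
    d=np.c_[(uv[:,0]-m['cx'])/m['fx'],(uv[:,1]-m['cy'])/m['fy'],np.ones(len(uv))]@R.T
    return m['xyz']+d*((z-m['xyz'][2])/d[:,2])[:,None]
E
python3 - <<'E'
from h import *
im=cv2.imread('pics/top0.png')
print(unproj('top',[[215,191],[269,206],[343,160],[306,160],[195,139]],.02).round(3))
c=unproj('top',[[245,183]],.024)[0]; print(c)
r=rect(im,'top',.024,c[0]-.12,c[0]+.12,c[1]-.15,c[1]+.15)
cv2.imwrite('pics/rect0.png',r)
E
```

```text
[[ 0.511  0.121  0.02 ]
 [ 0.479 -0.001  0.02 ]
 [ 0.585 -0.166  0.02 ]
 [ 0.584 -0.083  0.02 ]
 [ 0.628  0.168  0.02 ]]
[0.52984431 0.05373287 0.024     ]
```

View pics/rect0.png

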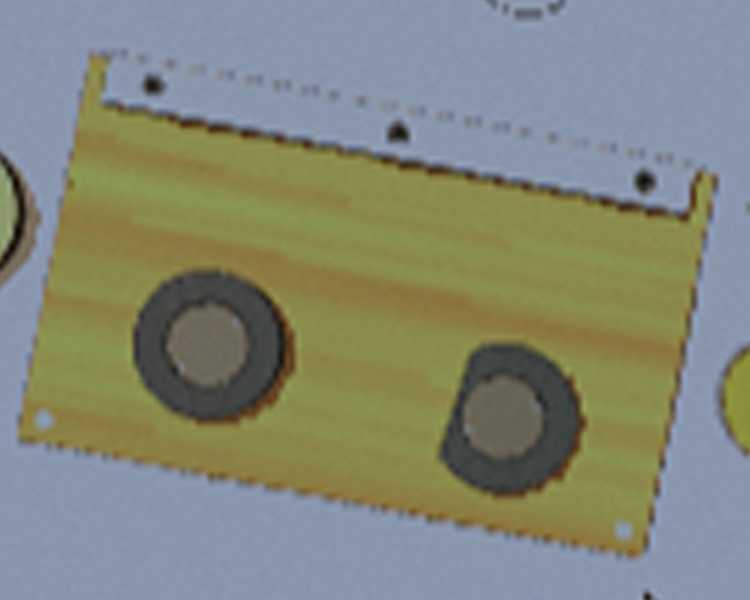

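The rectified view settles it. The ring at (505,418) has a straight cut from (472,352) to (440,455) facing left, so it is the flat_filter. The ring at (210,345) is fully round. The bar face runs from (103,103) to (690,216). Next I measure these precisely.

```bash
cat > meas.py <<'E'
from h import *
from scipy.optimize import least_squares
X1,Y1,S=.64984,.20373,2500
def ringpts(im,lo,hi):
    r=rect(im,'top',.024,X1-.24,X1,Y1-.30,Y1,S); hsv=cv2.cvtColor(r,cv2.COLOR_BGR2HSV)
    b,g,rr=[r[...,i].astype(int) for i in range(3)]
    m=((abs(b-rr)<35)&(hsv[...,2]<135)&(hsv[...,1]<90)).astype(np.uint8)
    m[:,:lo]=0; m[:,hi:]=0
    m=cv2.morphologyEx(m,cv2.MORPH_OPEN,np.ones((7,7)))
    c=max(cv2.findContours(m,cv2.RETR_EXTERNAL,cv2.CHAIN_APPROX_NONE)[0],key=cv2.contourArea)[:,0]
    return np.c_[X1-(c[:,1]+.5)/S,Y1-(c[:,0]+.5)/S],r
def fitflat(p,a0):
    def f(v):  # signed distance to disc cut by flat
        d=p-v[:2]; return np.maximum(np.hypot(*d.T)-v[3],d@[np.cos(v[2]),np.sin(v[2])]-v[3]*2/3)
    s=least_squares(f,[*p.mean(0),a0,.03],loss='soft_l1',f_scale=.001)
    return s.x,np.sqrt(np.mean(s.fun**2))
def bar(im):
    # bar top near edge (z=.022): white->yellow transition per column
    r=rect(im,'top',.022,X1-.24,X1,Y1-.30,Y1,S); sat=cv2.cvtColor(r,cv2.COLOR_BGR2HSV)[...,1].astype(int)
    pts=[]
    for u in range(130,670,5):
        v0=int(103+(u-103)*113/587); col=sat[v0-22:v0+25,u]; v=v0-22+np.argmax(np.diff(cv2.GaussianBlur(col.astype(np.float32),(1,5),0).ravel()))
        pts.append([X1-(v+1)/S,Y1-(u+.5)/S])
    l=cv2.fitLine(np.float32(pts),cv2.DIST_HUBER,0,.001,.001).ravel()
    d=l[:2]*np.sign(l[1]); n=np.array([d[1],-d[0]]); return n,float(n@l[2:])
E
python3 - <<'E'
from meas import *
im=cv2.imread('pics/top0.png')
p,_=ringpts(im,380,750); v,e=fitflat(p,np.radians(72)); print('flat',v.round(4),np.degrees(v[2]),e)
q,_=ringpts(im,0,380); w,e2=fitflat(q,2.); 
print('round centre',cv2.minEnclosingCircle(np.float32(q)))
n,c=bar(im); print('bar n deg',np.degrees(np.arctan2(n[1],n[0])),'dist centre->face',c-n@v[:2])
E
```

```text
flat [0.4826 0.0026 1.2654 0.0296] 72.50453716840829 0.00021212159526842674
round centre ((0.5120892524719238, 0.1207510456442833), 0.03036881983280182)
bar n deg -10.883473 dist centre->face 0.09318251767133523
```

Request:
{"name": "apply_moves", "arguments": {
  "steps": [
    {"translation": [0.05,0.11,0],"rotation": [0,0,0.11]},
    {"translation": [0.1,0.22,0],"rotation": [0,0,0.22]},
    {"translation": [0.15,0.33,0],"rotation": [0,0,0.33]},
    {"translation": [0.2,0.44,0],"rotation": [0,0,0.44]},
    {"translation": [0.25,0.55,0],"rotation": [0,0,0.55]},
    {"translation": [0.3,0.66,0],"rotation": [0,0,0.66]},
    {"translation": [0.35,0.77,0],"rotation": [0,0,0.77]},
    {"translation": [0.4,0.88,0],"rotation": [0,0,0.88]},
    {"translation": [0.4,0.88,0],"rotation": [0,0,0.88]},
    {"translation": [0.4,0.88,0],"rotation": [0,0,0.88]}
  ],
  "jaw": -1,
  "newtons": 15
}}

```text
t: 0.93
eef_pos: [0.323, -0.4161, 0.2268]
ee_rot: [-3.141, 0.0, -2.342]
force: [0.9, 0.1, 0.5]
width: 0.0873
gripper_force: 0.0
```

Request:
{"name": "apply_moves", "arguments": {
  "steps": [
    {"translation": [0.05,0.11,0],"rotation": [0,0,0.11]},
    {"translation": [0.1,0.22,0],"rotation": [0,0,0.22]},
    {"translation": [0.15,0.33,0],"rotation": [0,0,0.33]},
    {"translation": [0.2,0.44,0],"rotation": [0,0,0.44]},
    {"translation": [0.25,0.55,0],"rotation": [0,0,0.55]},
    {"translation": [0.3,0.66,0],"rotation": [0,0,0.66]},
    {"translation": [0.35,0.77,0],"rotation": [0,0,0.77]},
    {"translation": [0.4,0.88,0],"rotation": [0,0,0.88]},
    {"translation": [0.4,0.88,0],"rotation": [0,0,0.88]},
    {"translation": [0.4,0.88,0],"rotation": [0,0,0.88]}
  ]
}}

```text
t: 1.77
eef_pos: [0.4229, -0.1968, 0.2264]
ee_rot: [3.141, -0.0, -1.883]
force: [-0.7, -0.3, -0.5]
width: 0.0879
gripper_force: 0.0
```

Request:
{"name": "apply_moves", "arguments": {
  "steps": [
    {"translation": [0.03,0.1,-0.06],"rotation": [0,0,0.013]},
    {"translation": [0.06,0.2,-0.12],"rotation": [0,0,0.013]},
    {"translation": [0.09,0.3,-0.18],"rotation": [0,0,0.013]},
    {"translation": [0.12,0.4,-0.24],"rotation": [0,0,0.013]},
    {"translation": [0.15,0.5,-0.3],"rotation": [0,0,0.013]},
    {"translation": [0.18,0.6,-0.36],"rotation": [0,0,0.013]},
    {"translation": [0.21,0.7,-0.42],"rotation": [0,0,0.013]},
    {"translation": [0.239,0.798,-0.5],"rotation": [0,0,0.013]},
    {"translation": [0.239,0.798,-0.5],"rotation": [0,0,0.013]},
    {"translation": [0.239,0.798,-0.5],"rotation": [0,0,0.013]}
  ]
}}

```text
t: 2.6
eef_pos: [0.4818, 0.0016, 0.1003]
ee_rot: [3.139, -0.002, -1.878]
force: [-0.2, -1.0, -0.7]
width: 0.0879
gripper_force: 0.0
```

```bash
python3 - <<'E'
from h import *
cv2.imwrite('pics/side1.png',cv2.resize(grab_frame('side')[120:280,180:380],None,fx=3.5,fy=3.5,interpolation=2)); s=get_state(); print(s['eef_pos'],np.degrees(s['ee_rot']),s['q'])
E
```

```text
[0.48197278 0.00123528 0.10104743] [ 1.79923435e+02 -7.85698367e-02 -1.07626110e+02] [ 4.11969049e-01  1.68201297e-01 -5.72532478e-01  2.03667786e-04
 -8.31971368e-01 -7.19740908e-01]
```

View pics/side1.png

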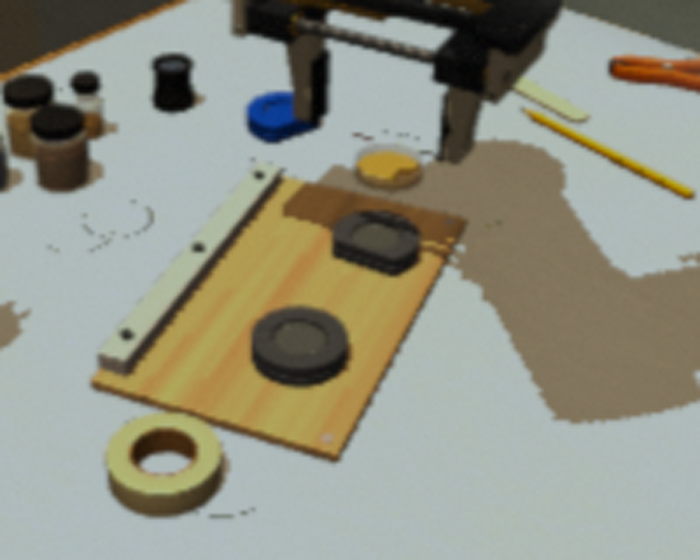

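The side view shows the two fingers straddling the flat filter at (375,240), clear of the bar and the round filter. I'm descending now, slower near the end.

Request:
{"name": "apply_moves", "arguments": {
  "steps": [
    {"translation": [0.003,0.005,-0.06],"rotation": [0,0,0]},
    {"translation": [0.003,0.005,-0.12],"rotation": [0,0,0]},
    {"translation": [0.003,0.005,-0.18],"rotation": [0,0,0]},
    {"translation": [0.003,0.005,-0.23],"rotation": [0,0,0]},
    {"translation": [0.003,0.005,-0.27],"rotation": [0,0,0]},
    {"translation": [0.003,0.005,-0.3],"rotation": [0,0,0]},
    {"translation": [0.003,0.005,-0.32],"rotation": [0,0,0]},
    {"translation": [0.003,0.005,-0.34],"rotation": [0,0,0]},
    {"translation": [0.003,0.005,-0.354],"rotation": [0,0,0]},
    {"translation": [0.003,0.005,-0.354],"rotation": [0,0,0]}
  ]
}}

```text
t: 3.48
eef_pos: [0.4828, 0.0032, 0.0128]
ee_rot: [3.141, -0.0, -1.878]
force: [-0.1, -0.0, -0.2]
width: 0.0879
gripper_force: 0.0
```

Request:
{"name": "apply_moves", "arguments": {
  "steps": [
    {"translation": [0,0,0],"rotation": [0,0,0]},
    {"translation": [0,0,0],"rotation": [0,0,0]},
    {"translation": [0,0,0],"rotation": [0,0,0]},
    {"translation": [0,0,0],"rotation": [0,0,0]},
    {"translation": [0,0,0],"rotation": [0,0,0]},
    {"translation": [0,0,0],"rotation": [0,0,0]},
    {"translation": [0,0,0],"rotation": [0,0,0]},
    {"translation": [0,0,0],"rotation": [0,0,0]},
    {"translation": [0,0,0],"rotation": [0,0,0]},
    {"translation": [0,0,0],"rotation": [0,0,0]}
  ],
  "jaw": 1,
  "newtons": 12
}}

```text
t: 4.32
eef_pos: [0.4829, 0.0036, 0.0132]
ee_rot: [-3.141, 0.0, -1.877]
force: [-2.3, 1.3, 4.8]
width: 0.0593
gripper_force: 12.0
```

Request:
{"name": "apply_moves", "arguments": {
  "steps": [
    {"translation": [0,0,0],"rotation": [0,0,-0.1]},
    {"translation": [0,0,0],"rotation": [0,0,-0.21]},
    {"translation": [0,0,0],"rotation": [0,0,-0.32]},
    {"translation": [0,0,0],"rotation": [0,0,-0.43]},
    {"translation": [0,0,0],"rotation": [0,0,-0.54]},
    {"translation": [0,0,0],"rotation": [0,0,-0.65]},
    {"translation": [0,0,0],"rotation": [0,0,-0.76]},
    {"translation": [0,0,0],"rotation": [0,0,-0.85]},
    {"translation": [0,0,0],"rotation": [0,0,-0.927]},
    {"translation": [0,0,0],"rotation": [0,0,-0.927]}
  ]
}}

```text
t: 5.15
eef_pos: [0.4832, 0.0034, 0.0133]
ee_rot: [-3.141, 0.0, -2.364]
force: [0.0, -1.0, 4.7]
width: 0.0592
gripper_force: 12.0
```

Request:
{"name": "apply_moves", "arguments": {
  "steps": [
    {"translation": [0,0,0],"rotation": [0,0,-0.1]},
    {"translation": [0,0,0],"rotation": [0,0,-0.21]},
    {"translation": [0,0,0],"rotation": [0,0,-0.32]},
    {"translation": [0,0,0],"rotation": [0,0,-0.43]},
    {"translation": [0,0,0],"rotation": [0,0,-0.54]},
    {"translation": [0,0,0],"rotation": [0,0,-0.65]},
    {"translation": [0,0,0],"rotation": [0,0,-0.76]},
    {"translation": [0,0,0],"rotation": [0,0,-0.85]},
    {"translation": [0,0,0],"rotation": [0,0,-0.927]},
    {"translation": [0,0,0],"rotation": [0,0,-0.927]}
  ]
}}

```text
t: 5.98
eef_pos: [0.4833, 0.0035, 0.0133]
ee_rot: [-3.142, 0.001, -2.848]
force: [0.5, -0.3, 4.6]
width: 0.0593
gripper_force: 12.0
```

Request:
{"name": "apply_moves", "arguments": {
  "steps": [
    {"translation": [0,0,0],"rotation": [0,0,-0.1]},
    {"translation": [0,0,0],"rotation": [0,0,-0.21]},
    {"translation": [0,0,0],"rotation": [0,0,-0.32]},
    {"translation": [0,0,0],"rotation": [0,0,-0.43]},
    {"translation": [0,0,0],"rotation": [0,0,-0.54]},
    {"translation": [0,0,0],"rotation": [0,0,-0.65]},
    {"translation": [0,0,0],"rotation": [0,0,-0.76]},
    {"translation": [0,0,0],"rotation": [0,0,-0.85]},
    {"translation": [0,0,0],"rotation": [0,0,-0.927]},
    {"translation": [0,0,0],"rotation": [0,0,-0.927]}
  ]
}}

```text
t: 6.82
eef_pos: [0.4833, 0.0035, 0.0132]
ee_rot: [3.141, 0.001, 2.95]
force: [-0.7, -0.3, 4.9]
width: 0.0594
gripper_force: 12.0
```

```bash
python3 - <<'E'
from h import *
from meas import X1,Y1,S
a=grab_frame('top'); cv2.imwrite('pics/t2.png',a); cv2.imwrite('pics/side2f.png',grab_frame('side'))
s=get_state(); print(s['eef_pos'],np.degrees(s['ee_rot']),s['q'],s['force'],s['width'])
sd=cv2.resize(cv2.imread('pics/side2f.png')[140:250,200:330],None,fx=4,fy=4,interpolation=2)
cv2.imwrite('pics/side2.png',sd)
E
```

```text
[0.48328307 0.00356539 0.01324374] [1.79982196e+02 3.49609772e-02 1.69173244e+02] [ 4.15546217e-01  3.03870120e-01 -6.62908977e-01  1.60606512e-04
 -6.03338573e-01 -2.17543721e+00] [-0.88687724 -0.46495228  4.74163378] 0.058957447452952005
```

View pics/side2.png

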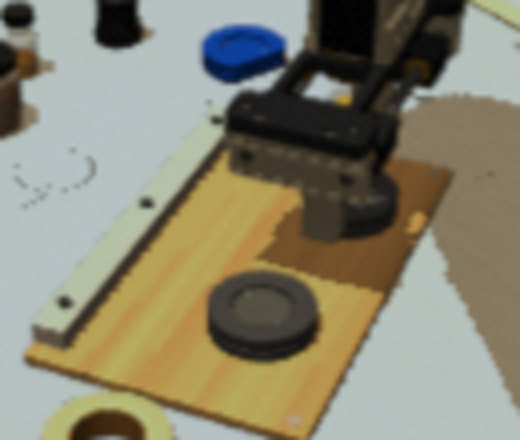

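The ring is held and stays on the plate, and the tool yaw of 169.2° is square to the bar. The gripper hides the filter's flat in this view. Sliding 66 mm along the bar normal, then creeping.

Request:
{"name": "apply_moves", "arguments": {
  "steps": [
    {"translation": [0.03,-0.006,0],"rotation": [0,0,0]},
    {"translation": [0.06,-0.012,0],"rotation": [0,0,0]},
    {"translation": [0.09,-0.017,0],"rotation": [0,0,0]},
    {"translation": [0.12,-0.023,0],"rotation": [0,0,0]},
    {"translation": [0.15,-0.029,0],"rotation": [0,0,0]},
    {"translation": [0.18,-0.035,0],"rotation": [0,0,0]},
    {"translation": [0.21,-0.04,0],"rotation": [0,0,0]},
    {"translation": [0.24,-0.046,0],"rotation": [0,0,0]},
    {"translation": [0.26,-0.05,0],"rotation": [0,0,0]},
    {"translation": [0.26,-0.05,0],"rotation": [0,0,0]}
  ]
}}

```text
t: 7.75
eef_pos: [0.547, -0.0097, 0.0131]
ee_rot: [-3.14, -0.002, 2.953]
force: [-3.4, -1.5, 9.9]
width: 0.0597
gripper_force: 12.0
```

Request:
{"name": "apply_moves", "arguments": {
  "steps": [
    {"translation": [0.003,-0.001,0],"rotation": [0,0,0]},
    {"translation": [0.006,-0.001,0],"rotation": [0,0,0]},
    {"translation": [0.009,-0.002,0],"rotation": [0,0,0]},
    {"translation": [0.012,-0.002,0],"rotation": [0,0,0]},
    {"translation": [0.015,-0.003,0],"rotation": [0,0,0]},
    {"translation": [0.018,-0.003,0],"rotation": [0,0,0]},
    {"translation": [0.02,-0.004,0],"rotation": [0,0,0]},
    {"translation": [0.022,-0.004,0],"rotation": [0,0,0]},
    {"translation": [0.024,-0.005,0],"rotation": [0,0,0]},
    {"translation": [0.024,-0.005,0],"rotation": [0,0,0]}
  ]
}}

```text
t: 8.58
eef_pos: [0.5517, -0.0107, 0.0131]
ee_rot: [-3.14, -0.003, 2.952]
force: [-7.6, 0.8, 12.8]
width: 0.0594
gripper_force: 12.0
```

Request:
{"name": "apply_moves", "arguments": {
  "steps": [
    {"translation": [0,0,0.001],"rotation": [0,0,0]},
    {"translation": [0,0,0.002],"rotation": [0,0,0]},
    {"translation": [0.001,0,0.002],"rotation": [0,0,0]},
    {"translation": [0.002,0,0.002],"rotation": [0,0,0]},
    {"translation": [0.003,-0.001,0.002],"rotation": [0,0,0]},
    {"translation": [0.004,-0.001,0.002],"rotation": [0,0,0]},
    {"translation": [0.005,-0.001,0.002],"rotation": [0,0,0]},
    {"translation": [0.006,-0.001,0.002],"rotation": [0,0,0]},
    {"translation": [0.006,-0.001,0.002],"rotation": [0,0,0]},
    {"translation": [0.006,-0.001,0.002],"rotation": [0,0,0]}
  ]
}}

```text
t: 9.42
eef_pos: [0.5554, -0.0106, 0.0135]
ee_rot: [-3.142, -0.0, 2.95]
force: [-0.7, 0.4, -0.4]
width: 0.0596
gripper_force: 12.0
```

```bash
python3 - <<'E'
from h import *
a=grab_frame('top'); b=grab_frame('side')
s=get_state(); print(s['eef_pos'],np.degrees(s['ee_rot']),s['force'],s['moment'],s['width'])
a=cv2.resize(a[120:240,180:310],(390,360),interpolation=2); b=cv2.resize(b[140:260,200:330],(390,360),interpolation=2)
cv2.imwrite('pics/c3.png',np.hstack([a,b]))
E
```

```text
[ 0.55537487 -0.01057138  0.01354261] [ 1.79999900e+02 -1.51277278e-03  1.69001052e+02] [-0.5847719  -0.10023862  0.05304826] [-0.02966124 -0.02050454  0.01425011] 0.05945369473887496
```

View pics/c3.png

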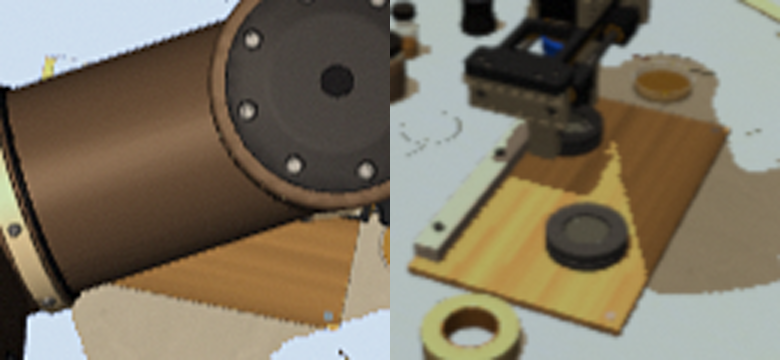

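Forces are now near zero and the filter is not touching the bar yet. I'm lowering it a quarter of a millimetre and creeping on.

Request:
{"name": "apply_moves", "arguments": {
  "steps": [
    {"translation": [0,0,-0.001],"rotation": [0,0,0]},
    {"translation": [0.001,0,-0.001],"rotation": [0,0,0]},
    {"translation": [0.002,0,-0.001],"rotation": [0,0,0]},
    {"translation": [0.003,-0.001,-0.001],"rotation": [0,0,0]},
    {"translation": [0.004,-0.001,-0.001],"rotation": [0,0,0]},
    {"translation": [0.005,-0.001,-0.001],"rotation": [0,0,0]},
    {"translation": [0.006,-0.001,-0.001],"rotation": [0,0,0]},
    {"translation": [0.007,-0.001,-0.001],"rotation": [0,0,0]},
    {"translation": [0.008,-0.002,-0.001],"rotation": [0,0,0]},
    {"translation": [0.008,-0.002,-0.001],"rotation": [0,0,0]}
  ]
}}

```text
t: 10.35
eef_pos: [0.5559, -0.0108, 0.0132]
ee_rot: [-3.141, -0.003, 2.949]
force: [-6.9, 5.0, 4.0]
width: 0.059
gripper_force: 12.0
```

Request:
{"name": "apply_moves", "arguments": {
  "steps": [
    {"translation": [0.001,0,0],"rotation": [0,0,0]},
    {"translation": [0.002,0,0],"rotation": [0,0,0]},
    {"translation": [0.003,-0.001,0],"rotation": [0,0,0]},
    {"translation": [0.004,-0.001,0],"rotation": [0,0,0]},
    {"translation": [0.005,-0.001,0],"rotation": [0,0,0]},
    {"translation": [0.006,-0.001,0],"rotation": [0,0,0]},
    {"translation": [0.007,-0.001,0],"rotation": [0,0,0]},
    {"translation": [0.008,-0.002,0],"rotation": [0,0,0]},
    {"translation": [0.008,-0.002,0],"rotation": [0,0,0]},
    {"translation": [0.008,-0.002,0],"rotation": [0,0,0]}
  ]
}}

```text
t: 11.18
eef_pos: [0.5561, -0.011, 0.013]
ee_rot: [-3.141, -0.005, 2.949]
force: [-13.4, 9.9, 10.7]
width: 0.0593
gripper_force: 12.0
```

Firm contact: a 2 mm command gave only 0.2 mm of travel and about 15 N. I'm easing off the push and then releasing.

Request:
{"name": "apply_moves", "arguments": {
  "steps": [
    {"translation": [-0.003,0.001,0],"rotation": [0,0,0]},
    {"translation": [-0.006,0.001,0],"rotation": [0,0,0]},
    {"translation": [-0.009,0.002,0],"rotation": [0,0,0]},
    {"translation": [-0.01,0.002,0],"rotation": [0,0,0]},
    {"translation": [-0.01,0.002,0],"rotation": [0,0,0]},
    {"translation": [-0.01,0.002,0],"rotation": [0,0,0]},
    {"translation": [-0.01,0.002,0],"rotation": [0,0,0]},
    {"translation": [-0.01,0.002,0],"rotation": [0,0,0]},
    {"translation": [-0.01,0.002,0],"rotation": [0,0,0]},
    {"translation": [-0.01,0.002,0],"rotation": [0,0,0]}
  ]
}}

```text
t: 12.02
eef_pos: [0.556, -0.0109, 0.0131]
ee_rot: [-3.141, -0.001, 2.949]
force: [-5.2, 5.1, 3.1]
width: 0.0593
gripper_force: 12.0
```

Request:
{"name": "apply_moves", "arguments": {
  "steps": [
    {"translation": [0,0,0],"rotation": [0,0,0]},
    {"translation": [0,0,0],"rotation": [0,0,0]},
    {"translation": [0,0,0],"rotation": [0,0,0]},
    {"translation": [0,0,0],"rotation": [0,0,0]},
    {"translation": [0,0,0],"rotation": [0,0,0]},
    {"translation": [0,0,0],"rotation": [0,0,0]},
    {"translation": [0,0,0],"rotation": [0,0,0]},
    {"translation": [0,0,0],"rotation": [0,0,0]},
    {"translation": [0,0,0],"rotation": [0,0,0]},
    {"translation": [0,0,0],"rotation": [0,0,0]}
  ],
  "jaw": -1
}}

```text
t: 12.85
eef_pos: [0.5569, -0.011, 0.0133]
ee_rot: [3.142, 0.0, 2.95]
force: [0.7, -0.3, 0.3]
width: 0.0872
gripper_force: 0.0
```

Request:
{"name": "apply_moves", "arguments": {
  "steps": [
    {"translation": [0,0,0.02],"rotation": [0,0,0]},
    {"translation": [0,0,0.06],"rotation": [0,0,0]},
    {"translation": [0,0,0.12],"rotation": [0,0,0]},
    {"translation": [0,0,0.2],"rotation": [0,0,0]},
    {"translation": [0,0,0.28],"rotation": [0,0,0]},
    {"translation": [0,0,0.36],"rotation": [0,0,0]},
    {"translation": [0,0,0.44],"rotation": [0,0,0]},
    {"translation": [0,0,0.52],"rotation": [0,0,0]},
    {"translation": [0,0,0.6],"rotation": [0,0,0]},
    {"translation": [0,0,0.6],"rotation": [0,0,0]}
  ]
}}

```text
t: 13.68
eef_pos: [0.5592, -0.0108, 0.1688]
ee_rot: [3.139, 0.007, 2.95]
force: [-0.1, 0.3, 0.6]
width: 0.0878
gripper_force: 0.0
```

Request:
{"name": "apply_moves", "arguments": {
  "steps": [
    {"translation": [-0.04,-0.1,0],"rotation": [0,0,0]},
    {"translation": [-0.08,-0.2,0],"rotation": [0,0,0]},
    {"translation": [-0.12,-0.3,0],"rotation": [0,0,0]},
    {"translation": [-0.16,-0.4,0],"rotation": [0,0,0]},
    {"translation": [-0.2,-0.5,0],"rotation": [0,0,0]},
    {"translation": [-0.24,-0.6,0],"rotation": [0,0,0]},
    {"translation": [-0.28,-0.7,0],"rotation": [0,0,0]},
    {"translation": [-0.32,-0.8,0],"rotation": [0,0,0]},
    {"translation": [-0.36,-0.9,0],"rotation": [0,0,0]},
    {"translation": [-0.36,-0.96,0],"rotation": [0,0,0]}
  ]
}}

```text
t: 14.52
eef_pos: [0.4651, -0.2528, 0.1642]
ee_rot: [3.142, 0.0, 2.949]
force: [0.6, 0.7, -1.0]
width: 0.0875
gripper_force: 0.0
```

```bash
python3 - <<'E'
from meas import *
a=grab_frame('top'); b=grab_frame('side'); cv2.imwrite('pics/t4.png',a)
s=get_state(); print(s['t'],s['eef_pos'],s['force'])
r=rect(a,'top',.024,X1-.24,X1,Y1-.30,Y1,S)[50:450]
b=cv2.resize(b[150:260,200:330],(472,400),interpolation=2)
cv2.imwrite('pics/c4.png',np.hstack([r[:,420:748],b]))
try:
    p,_=ringpts(a,380,750); v,e=fitflat(p,np.radians(-11)); n,c=bar(a)
    print(v,np.degrees(v[2]),e,np.degrees(np.arctan2(n[1],n[0])),c-n@v[:2])
    q,_=ringpts(a,0,380); print(cv2.minEnclosingCircle(np.float32(q)))
except Exception as ex: print(ex)
E
```

```text
14.6167 [ 0.46632145 -0.25295276  0.16397349] [ 0.28554011 -0.24756639 -0.93986173]
[ 0.49569811  0.03928318 -1.67567395  0.10258059] -96.00904489266162 0.01640597826441185 -11.067184 0.08698207216020454
((0.5118595361709595, 0.12061313539743423), 0.030167831107974052)
```

View pics/c4.png

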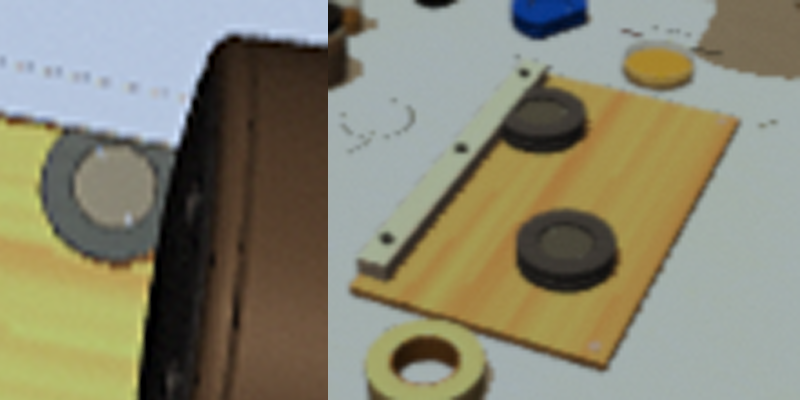

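The left panel shows the flat at about (110,130) meeting the bar, but the arm hides the filter's right side. I'm moving further away to measure it.

Request:
{"name": "apply_moves", "arguments": {
  "steps": [
    {"translation": [-0.03,-0.1,0.03],"rotation": [0,0,0]},
    {"translation": [-0.06,-0.2,0.06],"rotation": [0,0,0]},
    {"translation": [-0.09,-0.3,0.06],"rotation": [0,0,0]},
    {"translation": [-0.12,-0.4,0.06],"rotation": [0,0,0]},
    {"translation": [-0.15,-0.5,0.06],"rotation": [0,0,0]},
    {"translation": [-0.18,-0.6,0.06],"rotation": [0,0,0]},
    {"translation": [-0.2,-0.7,0.06],"rotation": [0,0,0]},
    {"translation": [-0.2,-0.8,0.06],"rotation": [0,0,0]},
    {"translation": [-0.2,-0.8,0.06],"rotation": [0,0,0]},
    {"translation": [-0.2,-0.8,0.06],"rotation": [0,0,0]}
  ]
}}

```text
t: 15.45
eef_pos: [0.4167, -0.4515, 0.1782]
ee_rot: [3.141, -0.0, 2.948]
force: [-0.4, -0.2, -0.3]
width: 0.0875
gripper_force: 0.0
```

```bash
python3 - <<'E'
from meas import *
a=grab_frame('top'); cv2.imwrite('pics/t5.png',a)
n,c=bar(cv2.imread('pics/top0.png'))
p,r=ringpts(a,380,750); v,e=fitflat(p,np.radians(-11))
print(v,np.degrees(v[2]),e,np.degrees(np.arctan2(n[1],n[0])),'dist',c-n@v[:2])
# flat edge line alone
d=p-v[:2]; t=d@[-n[1],n[0]]; f=p[(d@n>.014)&(abs(t)<.016)]
l=cv2.fitLine(np.float32(f),cv2.DIST_HUBER,0,.001,.001).ravel(); print('flat line deg',np.degrees(np.arctan2(*(l[[0,1]]*np.sign(l[1])))),len(f), 'bar', np.degrees(np.arctan2(-n[1],n[0])))
cv2.imwrite('pics/c5.png',cv2.resize(r[90:360,430:680],None,fx=2.2,fy=2.2,interpolation=2))
E
```

```text
[ 0.55585548 -0.01015315 -0.19797273  0.02992847] -11.343002042068742 0.00043341514853823405 -10.883473 dist 0.01883627728130266
flat line deg 10.580472 79 bar 10.883473
```

View pics/c5.png

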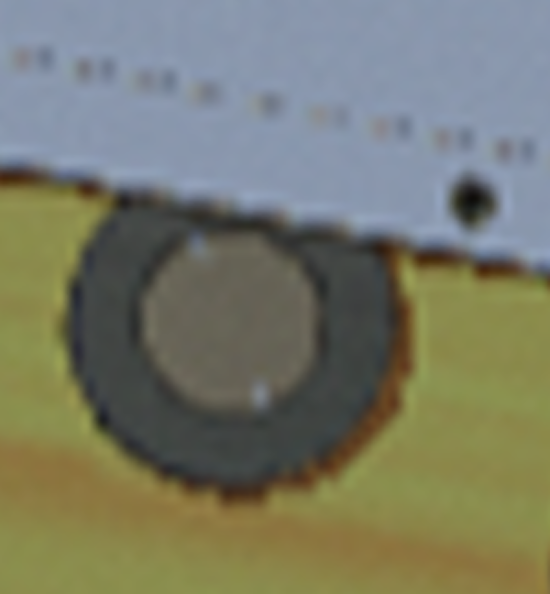

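The flat lies along the bar from (115,200) to (390,250) with no visible gap and an angle within about 0.5°. The round filter has not moved, beyond 0.3 mm of measurement noise. Handing in.

```bash
python3 -c "
from station import *
print(job_done())"
```

```text
the job is handed in; nothing more can be done
None
```

The flat filter was turned about 83° and slid to the bar. Its flat now lies flush against the bar, with no visible gap and within about 0.5°. It was released, the round filter stayed where it was, and the job was handed in at about 15.5 s.

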